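# Put the tape stand together and load it

## Robot

A 6-joint arm with a two-finger parallel gripper is mounted at the origin on a cart in front of the work surface, level with it; the furniture and walls round the work are solid. World frame = base frame: x ahead of the robot, y to its left, z up, the work surface at z = 0. Lengths are in mm, angles in rad, forces in N, time in s.
With the tool pointing down it reaches from about 375 to 900 mm from the base axis. Payload 3.1 kg.
Tool frame: the origin (TCP) lies at the very end of the fingers, on their centre line; the grasp point (between the pads) lies 19 mm behind it; z points along the fingers, y is the line along which they close (so a half turn about z gives the same grasp; the last joint's range is limited). The gripper opens to 87 mm and grips with 3 to 60 N. Pads are 19 mm wide; open, the fingers measure 117 mm over their backs; the gripper's body (75 mm by 190 mm) begins 51 mm behind the grasp point.
Start: joints at [1.002, 0.527, 1.433, -0, 1.181, -0.178], TCP at [237.46, 578.108, 222.548] pointing down, gripper open.
Joint ranges: [-3.08, 3.08], [-0.75, 2.2], [0.22, 2.44], [-1.43, 4.57], [0, 2.65], [-2.85, 2.85]. Speed limits (rad/s): [2.79, 2.79, 3.14, 3.14, 3.14, 3.14].

## Interface

Orientations are given as a rotation vector (axis times angle).
In Python, from plant import observe, camera, calibration, job_done gives the robot as it stands. The module is installed in compiled form; this text tells all that it offers.
- The arm moves only by the tool send_rows, never from a script. Its argument "plan" is a list of rows, each a list of 5 numbers: the shift along the world's x, y, z normalised to -1 to 1, where 1 is 2 cm, then the turn about the world's z normalised to -1 to 1, where 1 is 0.12 rad, then the opening, from -1 (shut) to 1 (fully open). In form: [[tx, ty, tz, roll, jaw], ...]. A call has exactly 5 rows; each row shifts and turns the commanded pose from where the row before left it; what a row does not reach is not made up. A row lasts 1/8 s, in which the tool goes at most 62.5 mm and 10.7 degrees, less where a joint would pass 70% of its speed; a pose out of reach is approached as far as the arm can. A call with a number of a shift or a turn outside -1 to 1 is refused whole. A call with a gripper value outside its range is refused whole. The fingers move at their own pace and stop on an object; "force" is the grip in N (left out, the last holds). Time passes only in rows, so rows that do not move let the fingers close, or fill a call up. It gives the time, the measured TCP pose, the force, the opening and the grip force at its end, in the units of the state.
- observe(): the state, without advancing time (a new reading comes with each control period).
- camera(name): name is "side" or "top" or "wrist"; returns the picture (400x640x3 uint8, red, green, blue); there is no depth.
- calibration(name): a dict with "fx", "fy", "cx", "cy" (pixels), "position" and "rotation" of the camera in the world. Camera axes: x right, y up, looking along -z (the intrinsics and any distortion apply to the point x, -y, -z); pixel columns grow to the right and rows downward; lengths in mm; the calibration is good to about 2 mm. A picture is of the moment at which its call begins: read the wrist's pose just before it. calibration takes no time and is no camera call; for the wrist camera it gives the pose at the moment of the call.
- job_done(): hands the job in; it is judged then, once.
The state is a dict: "clock": time; "joint_pos": joint angles; "qvel": joint speeds; "joint_torque": joint torques, N m; "ee_pos": TCP position; "ee_rot": TCP orientation; "ft_force": force on the tool from outside, world axes, zero at the start; "moment": the same for the moment, N m; "grip_width": finger opening in mm; "gripper_force": force on a finger pad.
Only numpy, scipy, OpenCV 4.12 (cv2) and the standard library are available. Lean on these libraries where they do the work, as an engineer would, in place of code of your own. Each camera call takes 0.05 s, during which the arm holds its last target. There are 200 camera calls.

## Task

Put the tape stand together: press the loose wooden dowel upright and fully home into the blind hole in the top of the grey block. Then thread the wider cream masking tape roll onto the dowel so that it lies flat on the block, and after it the narrower brown paper tape roll so that it lies flat on the masking tape, and let go.

Things in the scene. Friction and masses are not known exactly. Their poses are not given: they have to be found in the camera images.
- stand_hole (a point): centre of the mouth of the round blind hole, at the level of the block's top face. The tape stand's block is grey, 100 x 100 mm and 42 mm high, with rounded corners and a screw head near each; it is fixed (cannot move) on the 7 mm thick white plate on the bench, at any small yaw. The hole is plain: vertical, 23.2 mm wide, 32 mm deep, rigid, its edge not chamfered, its floor black. z points up
- dowel_center (a point): centre (half-way up) of the plain reddish-brown wooden dowel, 22 mm in diameter and 100 mm long, about 60 g (40 to 85 g), loose, standing on end on the white plate; its lower end has a 1 mm bevel. z along the dowel, up. Home in the hole (1.2 mm play in diameter) its centre is 18 mm above the block's top face and 68 mm of it stands out
- masking_center (a point): centre of the roll of masking tape, on its axis and half-way up: cream outside, brown inside, 92 mm outer diameter, 24 mm high, bore about 72 mm, wall about 8 to 10 mm thick, rigid, 70 g. It lies flat, loose, on the wooden bench top (z = 0) between the white plate and the front edge of the bench; it and the brown roll may change places. (Other tape rolls stand far back on the bench beyond reach: leave them.). z along the roll's axis, up
- brown_center (a point): centre of the roll of brown paper tape, on its axis and half-way up: all brown, 89 mm outer diameter, 19 mm high, bore about 66 mm, wall about 8 to 12 mm thick, rigid, 30 g. It lies flat, loose, on the wooden bench top (z = 0) between the white plate and the front edge of the bench. z along the roll's axis, up
Things that resemble listed ones, but are neither listed nor needed, are in the scene too. Leave any blue look-alike of the part that bears dowel_center alone.

How it is judged (in metres and radians):
On the way, in this order (a step that is already met when the one before it is completed fails the run):
1. the dowel stands upright and fully home in the hole (within 3 mm of its floor) (z of dowel_center in the frame of stand_hole below 0.021 m and horizontal distance between dowel_center and stand_hole below 0.006 m and angle between dowel_center's own z axis and vertical below 0.1 rad), for 0.2 s.
2. the masking tape roll lies flat on the block, round the dowel (z of masking_center in the frame of stand_hole between 0.009 and 0.015 m and horizontal distance between masking_center and stand_hole below 0.03 m and angle between masking_center's own z axis and vertical below 0.08 rad), for 0.2 s.
At the end, for the whole second after the job is handed in: The dowel is upright (0.1 rad) and within 3 mm of the hole's floor; round it the masking tape lies flat (0.08 rad) on the block and the brown roll flat on the masking tape (heights within about 3 mm, centres within 30 mm of the hole's axis); all released and still (all of step 1 and all of step 2 and z of brown_center in the frame of stand_hole between 0.03 and 0.037 m and horizontal distance between brown_center and stand_hole below 0.03 m and angle between brown_center's own z axis and vertical below 0.08 rad); the robot touches nothing.
It also fails if it takes over 58 s, if anything falls off the work surface, if the arm or the gripper's body presses on something with over 40 N, if the wrist force passes 120 N, or if a joint passes its speed limit or range.

## Working session

There is one attempt and no reset: what is moved stays moved. The work goes in short steps, Python scripts to look and compute and a tool call to move; the robot and the scene stay as the last step left them, time stands still between calls to the robot, and variables do not carry over. Pictures are saved under pics/ and viewed, at most 10 in all, crops included, and the job is handed in when it is done.

Besides the shell and the picture viewer there is one more tool, called after ">>>" as name(argument=value, ...), one argument or row to a line, values as JSON. send_rows: Moves the arm, as the interface text tells. Its arguments: {"type":"object","properties":{"plan":{"type":"array"},"force":{"type":"number"}},"required":["plan"]}

```bash
mkdir -p pics; cat > h.py <<'E'
import numpy as np,cv2
from plant import observe,camera,calibration,job_done
def ray(name,u,v,z,c=None):
    c=c or calibration(name); R=np.array(c["rotation"]);p=np.array(c["position"])
    d=R@np.array([(u-c["cx"])/c["fx"],-(v-c["cy"])/c["fy"],-1.])
    return p+d*(z-p[2])/d[2]
def proj(name,P,c=None):
    c=c or calibration(name); R=np.array(c["rotation"]);q=R.T@(np.array(P,float)-np.array(c["position"]))
    return c["cx"]+c["fx"]*q[0]/-q[2], c["cy"]+c["fy"]*q[1]/q[2]
def save(im,n): cv2.imwrite("pics/"+n,im[:,:,::-1])
E
python3 - <<'E'
from h import *
t=camera("top");s=camera("side");save(t,"top0.png");save(s,"side0.png")
for n in("top","side","wrist"):
    c=calibration(n);print(n,c)
o=observe();print({k:np.round(o[k],3) for k in o})
E
```

```text
top {'fx': 402.3532526911562, 'fy': 402.3532526911562, 'cx': 321.45580392060384, 'cy': 202.53068291243068, 'position': array([359.53983249, 292.49065156, 899.61356382]), 'rotation': array([ 0.15001681, -0.16884059, -1.69508201])}
side {'fx': 470.83603973463374, 'fy': 470.83603973463374, 'cx': 312.6999420520351, 'cy': 192.1156265959399, 'position': array([ 319.14831078, -363.61504146,  574.27453355]), 'rotation': array([ 0.9137113 , -0.12935353, -0.31044616])}
wrist {'fx': 307.78543137701223, 'fy': 307.78543137701223, 'cx': 318.3027543228509, 'cy': 199.97312875469038, 'position': array([171.07590956, 604.92528451, 383.28923874]), 'rotation': array([-0.23347174, -0.15503865,  1.1754848 ])}
{'clock': np.float64(0.1), 'joint_pos': array([ 1.002,  0.528,  1.434,  0.   ,  1.181, -0.178]), 'qvel': array([-0.   , -0.003, -0.003,  0.   , -0.001,  0.001]), 'joint_torque': array([ -0.   , -44.099, -17.715,   0.063,   0.053,  -0.   ]), 'ee_pos': array([237.116, 577.555, 221.669]), 'ee_rot': array([-6.080e-01, -3.081e+00,  3.000e-03]), 'ft_force': array([-0.175,  0.082, -0.083]), 'moment': array([ 0.01 ,  0.004, -0.017]), 'gripper_force': np.float64(0.0), 'grip_width': np.float64(87.045)}
```

View pics/top0.png

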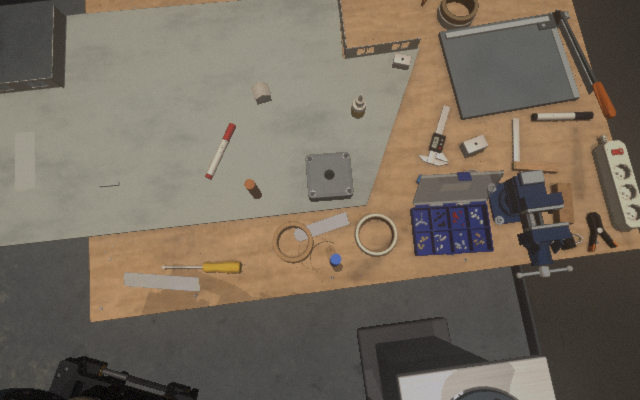

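View pics/side0.png

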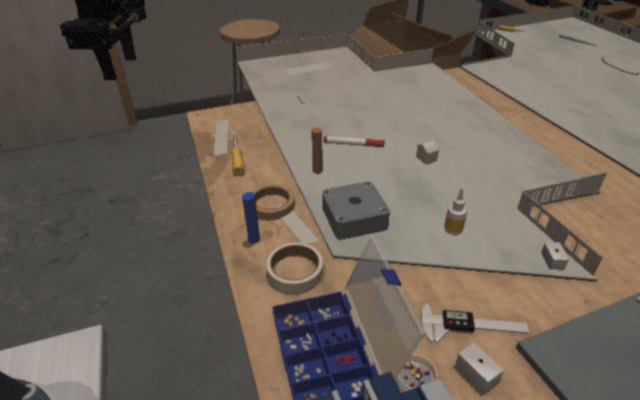

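The top view shows the hole at (329,174) and the masking roll at (376,235). The brown roll is at (293,243). There are two dowel candidates: reddish-brown at (250,185), and blue at (336,260). The reddish-brown one fits, because it stands on the white plate. The side view shows the same things: hole (355,201), dowel top (317,131), masking (295,268), brown (273,202). I'll confirm with one crop and measure.

```bash
sed -i 's/R=np.array(c\["rotation"\])/R=cv2.Rodrigues(np.array(c["rotation"],float))[0]/' h.py
python3 - <<'E'
from h import *
t=cv2.imread("pics/top0.png")
cv2.imwrite("pics/crop.png",cv2.resize(t[140:290,220:420],None,fx=4,fy=4,interpolation=cv2.INTER_CUBIC))
for nm,u,v,z in[("hole",329,174,49),("dowtop",250,184,107),("mask",376,235,24),("brown",293,243,19),("blue",336,260,100)]: print(nm,ray("top",u,v,z).round())
for nm,u,v,z in[("hole",355,201,49),("dowtop",317,131,107),("dowbase",318,171,7),("mask",295,264,24),("brown",273,200,19),("bluetop",249,195,100)]: print(nm,ray("side",u,v,z).round())
E
```

```text
hole [591. 247.  49.]
dowtop [576. 411. 107.]
mask [448. 162.  24.]
brown [455. 344.  19.]
blue [402. 259. 100.]
hole [590. 241.  49.]
dowtop [576. 405. 107.]
dowbase [578. 410.   7.]
mask [450. 153.  24.]
brown [461. 332.  19.]
bluetop [406. 257. 100.]
```

View pics/crop.png

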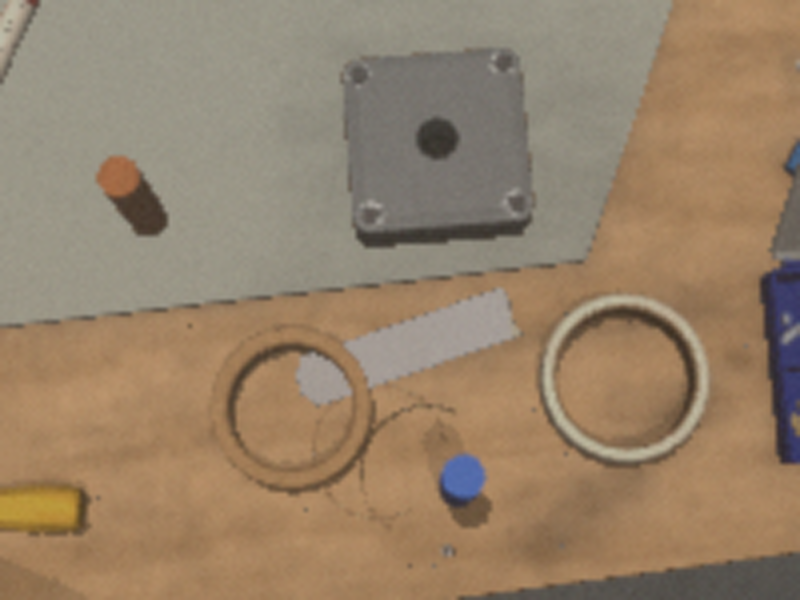

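The reddish-brown dowel on the white plate at crop (118,176) is the right one; the blue one on the wood at (462,478) is the look-alike. Both cameras agree within about 1 cm. I'm moving above the dowel and turning the closing line parallel to world x.

>>> send_rows(
  plan=[
    [0.85,-0.42,-0.1,-0.49,1],
    [0.85,-0.42,-0.1,-0.49,1],
    [0.85,-0.42,-0.1,-0.49,1],
    [0.85,-0.42,-0.1,-0.49,1],
    [0.85,-0.42,-0.1,-0.49,1],
  ],
  force=25,
)

```text
clock: 0.72
ee_pos: [324.0, 535.3, 212.4]
ee_rot: [1.06, 2.957, 0.0]
ft_force: [0.4, 0.8, 0.2]
grip_width: 87.2
gripper_force: 0.0
```

>>> send_rows(
  plan=[
    [0.85,-0.42,-0.1,-0.49,1],
    [0.85,-0.42,-0.1,-0.49,1],
    [0.85,-0.42,-0.1,-0.49,1],
    [0.85,-0.42,-0.1,-0.49,1],
    [0.85,-0.42,-0.1,-0.49,1],
  ],
)

```text
clock: 1.35
ee_pos: [408.6, 493.6, 202.4]
ee_rot: [1.481, 2.771, 0.0]
ft_force: [0.0, -0.6, -0.8]
grip_width: 87.1
gripper_force: 0.0
```

>>> send_rows(
  plan=[
    [0.85,-0.42,-0.1,-0.49,1],
    [0.85,-0.42,-0.1,-0.49,1],
    [0.85,-0.42,-0.1,-0.49,1],
    [0.85,-0.42,-0.1,-0.49,1],
    [0.85,-0.42,-0.1,-0.49,1],
  ],
)

```text
clock: 1.98
ee_pos: [493.6, 451.5, 192.4]
ee_rot: [-1.871, -2.524, -0.0]
ft_force: [0.1, 0.2, 0.8]
grip_width: 86.9
gripper_force: 0.0
```

>>> send_rows(
  plan=[
    [0.85,-0.42,-0.1,-0.49,1],
    [0.85,-0.42,-0.1,-0.49,1],
    [0.85,-0.42,-0.1,-0.49,1],
    [0.85,-0.42,-0.1,-0.49,1],
    [0.85,-0.42,-0.1,-0.49,1],
  ],
)

```text
clock: 2.6
ee_pos: [578.6, 409.5, 182.4]
ee_rot: [-2.22, -2.223, 0.0]
ft_force: [0.5, 0.1, 0.5]
grip_width: 86.9
gripper_force: 0.0
```

```bash
python3 - <<'E'
from h import *
o=observe();print(o["ee_pos"],o["ee_rot"],o["clock"],o["joint_pos"])
print(calibration("wrist")); 
for P in [(577,409,107),(590,245,49),(449,158,24),(458,338,19)]: print(np.round(proj("wrist",P)))
save(camera("wrist"),"w1.png")
E
```

```text
[578.57747392 409.54702955 182.35897831] [-2.22018165e+00 -2.22261268e+00  2.77736775e-05] 2.6 [4.58716069e-01 6.84261023e-01 1.23810758e+00 5.66654497e-05
 1.21926078e+00 4.57602183e-01]
{'fx': 307.78543137701223, 'fy': 307.78543137701223, 'cx': 318.3027543228509, 'cy': 199.97312875469038, 'position': array([578.52887656, 481.02476731, 343.98619727]), 'rotation': array([-2.64518033e-01,  1.24749727e-04,  2.66276084e-03])}
[316. 209.]
[328. 334.]
[216. 378.]
[212. 246.]
```

View pics/w1.png

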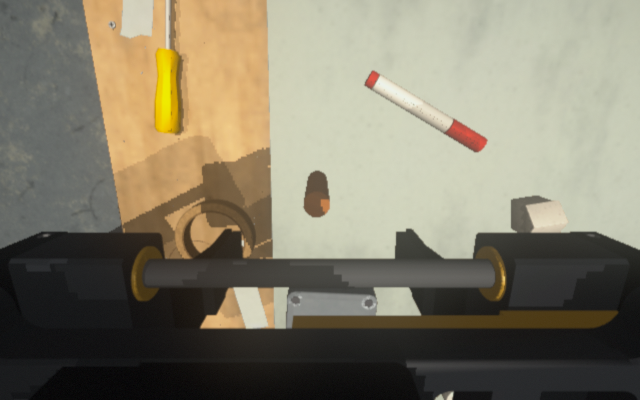

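The dowel top is at (317,206), almost exactly where I predicted, so the dowel is at about (578,411). The gripper hides the hole from here. Descending to grasp.

>>> send_rows(
  plan=[
    [0,0.08,-1,0,1],
    [0,0,-1,0,1],
    [0,0,-1,0,1],
    [0,0,-1,0,1],
    [0,0,-1,0,1],
  ],
)

```text
clock: 3.28
ee_pos: [577.0, 411.8, 80.8]
ee_rot: [-2.215, -2.227, 0.001]
ft_force: [-0.1, 0.4, -0.1]
grip_width: 86.8
gripper_force: 0.0
```

>>> send_rows(
  plan=[
    [0,0,-1,0,1],
    [0,0,0,0,-1],
    [0,0,0,0,-1],
    [0,0,0,0,-1],
    [0,0,0,0,-1],
  ],
)

```text
clock: 3.9
ee_pos: [578.0, 412.0, 63.6]
ee_rot: [2.215, 2.227, 0.003]
ft_force: [0.4, -0.1, -1.0]
grip_width: 54.6
gripper_force: 0.0
```

>>> send_rows(
  plan=[
    [0,0,0,0,-1],
    [0,0,0,0,-1],
    [0,0,0,0,-1],
    [0,0,0,0,-1],
    [0,0,0,0,-1],
  ],
)

```text
clock: 4.53
ee_pos: [577.4, 411.7, 62.5]
ee_rot: [-2.216, -2.227, 0.0]
ft_force: [0.1, -0.1, -0.1]
grip_width: 21.2
gripper_force: 25.0
```

>>> send_rows(
  plan=[
    [0,0,0.9,0,-1],
    [0,0,0.9,0,-1],
    [0,0,0.9,0,-1],
    [0.3,-1,0.8,0,-1],
    [0.3,-1,0,0,-1],
  ],
)

```text
clock: 5.15
ee_pos: [591.1, 370.6, 135.0]
ee_rot: [2.214, 2.226, 0.006]
ft_force: [0.8, -0.6, -0.7]
grip_width: 21.3
gripper_force: 25.0
```

>>> send_rows(
  plan=[
    [0,-1,0,0,-1],
    [0,-1,0,0,-1],
    [0,-1,0,0,-1],
    [0,-1,0,0,-1],
    [0,-1,0,0,-1],
  ],
)

```text
clock: 5.78
ee_pos: [589.4, 270.3, 132.4]
ee_rot: [-2.216, -2.227, 0.0]
ft_force: [-0.3, 0.2, -1.1]
grip_width: 21.6
gripper_force: 25.0
```

>>> send_rows(
  plan=[
    [0,-1,0,0,-1],
    [0,-1,0,0,-1],
    [0,-1,0,0,-1],
    [0,-1,0,0,-1],
    [0,-0.5,0,0,-1],
  ],
)

```text
clock: 6.4
ee_pos: [589.5, 180.2, 132.6]
ee_rot: [-2.217, -2.226, 0.0]
ft_force: [-0.7, 0.1, -0.8]
grip_width: 21.5
gripper_force: 25.0
```

>>> send_rows(
  plan=[
    [0,0,0,0,-1],
    [0,0,0,0,-1],
    [0,0,0,0,-1],
    [0,0,0,0,-1],
    [0,0,0,0,-1],
  ],
)

```text
clock: 7.02
ee_pos: [589.4, 182.0, 132.5]
ee_rot: [-2.215, -2.228, 0.0]
ft_force: [-0.6, 0.2, -0.1]
grip_width: 21.5
gripper_force: 25.0
```

```bash
python3 - <<'E'
from h import *
o=observe();print(o["ee_pos"],o["ee_rot"],o["clock"],o["grip_width"],o["qvel"])
c=calibration("wrist");im=camera("wrist");save(im,"w2.png");print(c)
np.save("w2.npy",im)
for P in [(590,245,49)]: print(np.round(proj("wrist",P,c)))
E
```

```text
[589.36397907 182.04315855 132.48815987] [-2.21515565e+00 -2.22762786e+00  1.23702975e-04] 7.025 21.520919201366294 [-0.00216065 -0.0023419   0.00168288 -0.00074338 -0.00031873 -0.00107312]
{'fx': 307.78543137701223, 'fy': 307.78543137701223, 'cx': 318.3027543228509, 'cy': 199.97312875469038, 'position': array([589.02122391, 253.5352231 , 294.11652344]), 'rotation': array([-0.26451271, -0.00047886,  0.00709184])}
[320. 128.]
```

View pics/w2.png

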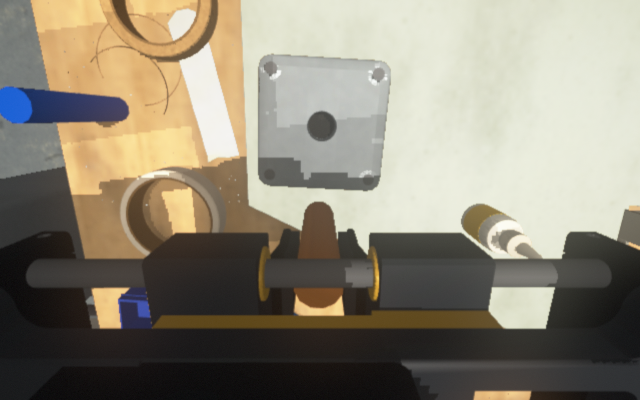

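The hole is at (321,126), and the held dowel's lower end tip is at (318,202). The masking roll is around (171,214). I'll measure the hole and the dowel's lower end exactly, both from this wrist image.

```bash
python3 - <<'E'
from h import *
im=np.load("w2.npy");g=cv2.cvtColor(im,cv2.COLOR_RGB2GRAY);hsv=cv2.cvtColor(im,cv2.COLOR_RGB2HSV)
c=dict(fx=307.78543,fy=307.78543,cx=318.30275,cy=199.97313,position=[589.02122391,253.5352231,294.11652344],rotation=[-0.26451271,-0.00047886,0.00709184])
for th in(60,75,90):
    m=np.zeros_like(g);m[105:148,300:345]=g[105:148,300:345]<th
    n,l,s,ce=cv2.connectedComponentsWithStats(m);i=1+np.argmax(s[1:,4])
    cn=max(cv2.findContours((l==i).astype(np.uint8),0,1)[0],key=len)
    e=cv2.fitEllipse(cn);x,y,w,h=s[i,:4]
    print(th,s[i],e, ray("",e[0][0],e[0][1],49,c).round(1), "diam", ray("",x+w-.5,y,49,c)[0]-ray("",x-.5,y,49,c)[0])
print("rows hole col321",g[105:148,321]);print("row 126",g[126,303:341])
# dowel
for r in range(198,232,3):
    a=im[r,290:350].astype(int); d=(a[:,0]-a[:,2]>25)&(a[:,0]<190); k=np.where(d)[0]+290
    print(r,(k.min(),k.max()) if len(k) else None)
# model outline of bottom edge for candidate dowel offset from TCP (dx,dy)
t=np.linspace(0,6.283,60)
for dy in(-2,0,2):
    for r,z in((10,77),(11,78)):
        p=np.array([proj("",(589.4+r*np.cos(a),182+dy+r*np.sin(a),z),c) for a in t]);print(dy,z,p.min(0).round(1),p.max(0).round(1))
E
```

```text
Traceback (most recent call last):
ValueError: attempt to get argmax of an empty sequence
```

```bash
python3 - <<'E'
from h import *
im=np.load("w2.npy");g=cv2.cvtColor(im,cv2.COLOR_RGB2GRAY)
c=dict(fx=307.78543,fy=307.78543,cx=318.30275,cy=199.97313,position=[589.02122391,253.5352231,294.11652344],rotation=[-0.26451271,-0.00047886,0.00709184])
print("col321",g[105:148,321]);print("row126",g[126,300:344])
for th in(85,100,115):
    m=np.zeros_like(g);m[108:144,303:341]=g[108:144,303:341]<th
    n,l,s,ce=cv2.connectedComponentsWithStats(m)
    if n<2: continue
    i=1+np.argmax(s[1:,4])
    cn=max(cv2.findContours((l==i).astype(np.uint8),0,1)[0],key=len)
    e=cv2.fitEllipse(cn);x,y,w,h=s[i,:4]
    print(th,s[i],np.round(e[0],1),np.round(e[1],1), ray("",e[0][0],e[0][1],49,c).round(1), "diam", ray("",x+w-.5,y,49,c)[0]-ray("",x-.5,y,49,c)[0])
for r in range(196,232,3):
    a=im[r,290:350].astype(int); d=(a[:,0]-a[:,2]>25)&(a[:,0]<190); k=np.where(d)[0]+290
    print(r,(k.min(),k.max()) if len(k) else None)
print("col318",im[194:212,318].tolist())
t=np.linspace(0,6.283,60)
for dy in(-2,0,2):
    for r,z in((10,77),(11,78)):
        p=np.array([proj("",(589.4+r*np.cos(a),182+dy+r*np.sin(a),z),c) for a in t]);print(dy,z,p.min(0).round(1),p.max(0).round(1))
E
```

```text
col321 [194 194 194 193 191 165 116  83  76  80  83  83  84  85  84  81  81  81
  80  81  81  79  79  79  79  79  79  78  78  77  78  78  79  86  90  94
 139 168 172 172 172 172 172]
row126 [166 167 167 167 167 166 156 109  88  81  80  79  79  80  78  79  80  79
  79  78  79  79  80  79  80  80  81  80  80  77  71  71  71  73  78  86
 117 166 170 169 169 169 170 171]
85 [309 112  26  27 535] [321.5 125. ] [25.  25.7] [591.4 247.3  49. ] diam 19.910048327821073
100 [308 112  28  29 632] [321.4 125.8] [27.1 27.9] [591.4 246.7  49. ] diam 21.441590508075706
115 [307 112  29  29 664] [321.3 125.9] [27.9 28.5] [591.3 246.6  49. ] diam 22.20739345704044
196 None
199 None
202 (np.int64(314), np.int64(323))
205 (np.int64(309), np.int64(328))
208 (np.int64(307), np.int64(330))
211 (np.int64(305), np.int64(332))
214 (np.int64(304), np.int64(333))
217 (np.int64(304), np.int64(332))
220 (np.int64(303), np.int64(333))
223 (np.int64(303), np.int64(333))
226 (np.int64(290), np.int64(335))
229 (np.int64(290), np.int64(334))
col318 [[224, 225, 206], [225, 227, 208], [226, 228, 209], [227, 229, 211], [227, 229, 212], [227, 229, 211], [225, 226, 206], [180, 178, 157], [112, 96, 79], [101, 80, 62], [100, 78, 60], [100, 79, 61], [100, 79, 61], [101, 79, 61], [100, 78, 60], [101, 79, 61], [101, 79, 60], [101, 78, 60]]
-2 77 [304.8 206.2] [331.7 231.7]
-2 78 [303.4 205.3] [333.1 233.4]
0 77 [304.8 203.6] [331.7 229.2]
0 78 [303.4 202.6] [333.2 230.9]
2 77 [304.8 200.9] [331.8 226.7]
2 78 [303.4 200. ] [333.2 228.4]
```

Hole centre is about (591.4, 246.8) and the dowel axis about (589.2, 183.0). So I shift +2.2 in x and +63.8 in y, then feel down.

>>> send_rows(
  plan=[
    [0.11,1,0,0,-1],
    [0,1,0,0,-1],
    [0,1,0,0,-1],
    [0,0.19,-0.4,0,-1],
    [0,0,-0.5,0,-1],
  ],
)

```text
clock: 7.7
ee_pos: [591.3, 246.1, 113.9]
ee_rot: [2.214, 2.228, -0.001]
ft_force: [-0.6, -0.4, -1.0]
grip_width: 21.4
gripper_force: 25.0
```

>>> send_rows(
  plan=[
    [0,0,-0.2,0,-1],
    [0,0,-0.1,0,-1],
    [0,0,-0.1,0,-1],
    [0,0,-0.1,0,-1],
    [0,0,-0.1,0,-1],
  ],
)

```text
clock: 8.32
ee_pos: [591.8, 245.4, 102.7]
ee_rot: [2.216, 2.227, 0.001]
ft_force: [0.2, -0.4, -0.7]
grip_width: 21.4
gripper_force: 25.0
```

>>> send_rows(
  plan=[
    [0,0,-0.1,0,-1],
    [0,0,-0.1,0,-1],
    [0,0,-0.1,0,-1],
    [0,0,-0.1,0,-1],
    [0,0,0,0,-1],
  ],
)

```text
clock: 8.95
ee_pos: [591.5, 245.5, 94.3]
ee_rot: [-2.216, -2.227, 0.001]
ft_force: [0.4, 0.3, -0.8]
grip_width: 22.0
gripper_force: 25.0
```

>>> send_rows(
  plan=[
    [0,0,-0.2,0,-1],
    [0,0,-0.2,0,-1],
    [0,0,-0.2,0,-1],
    [0,0,-0.2,0,-1],
    [0,0,0,0,-1],
  ],
)

```text
clock: 9.57
ee_pos: [591.3, 245.5, 78.0]
ee_rot: [-2.216, -2.227, 0.001]
ft_force: [0.0, 0.1, -1.1]
grip_width: 21.1
gripper_force: 25.0
```

>>> send_rows(
  plan=[
    [0,0,-0.1,0,-1],
    [0,0,-0.1,0,-1],
    [0,0,-0.05,0,-1],
    [0,0,-0.05,0,-1],
    [0,0,0,0,-1],
  ],
)

```text
clock: 10.2
ee_pos: [591.7, 245.5, 72.6]
ee_rot: [2.216, 2.227, 0.0]
ft_force: [0.1, -0.2, -0.4]
grip_width: 21.4
gripper_force: 25.0
```

>>> send_rows(
  plan=[
    [0,0,-0.05,0,-1],
    [0,0,-0.05,0,-1],
    [0,0,-0.05,0,-1],
    [0,0,0,0,-1],
    [0,0,0,0,-1],
  ],
)

```text
clock: 10.82
ee_pos: [591.9, 245.6, 72.4]
ee_rot: [2.215, 2.227, 0.001]
ft_force: [-4.2, -1.4, 13.5]
grip_width: 21.6
gripper_force: 25.0
```

The floor contact at tip z 72.4 matches the expected 72.5, so the dowel is home. Releasing, then on to the masking roll. I'll grasp its near wall (−x side), clear of the plate and the blue dowel.

>>> send_rows(
  plan=[
    [0,0,0.1,0,-0.1],
    [0,0,0,0,-0.1],
    [0,0,0,0,-0.1],
    [0,0,0.4,0,-0.1],
    [0,0,1,0,-0.1],
  ],
)

```text
clock: 11.45
ee_pos: [590.8, 245.3, 98.8]
ee_rot: [-2.215, -2.226, 0.004]
ft_force: [0.4, 0.5, 0.3]
grip_width: 39.0
gripper_force: 0.0
```

>>> send_rows(
  plan=[
    [0,0,1,0,-0.1],
    [0,0,1,0,-0.1],
    [-0.9,-0.4,0,0,-0.1],
    [-0.9,-0.4,0,0,-0.1],
    [-0.9,-0.4,0,0,-0.1],
  ],
)

```text
clock: 12.08
ee_pos: [537.3, 221.3, 140.0]
ee_rot: [2.216, 2.227, 0.001]
ft_force: [-0.3, -1.0, 0.7]
grip_width: 39.2
gripper_force: 0.0
```

>>> send_rows(
  plan=[
    [-0.9,-0.4,0,0,-0.1],
    [-0.9,-0.4,0,0,-0.1],
    [-0.9,-0.4,0,0,-0.1],
    [-0.9,-0.4,0,0,-0.1],
    [-0.9,-0.4,0,0,-0.1],
  ],
)

```text
clock: 12.7
ee_pos: [447.4, 181.3, 140.0]
ee_rot: [2.216, 2.227, 0.001]
ft_force: [0.5, -0.3, -0.6]
grip_width: 39.1
gripper_force: 0.0
```

>>> send_rows(
  plan=[
    [-0.9,-0.4,0,0,-0.1],
    [-0.9,-0.4,0,0,-0.1],
    [0,0,0,0,-0.1],
    [0,0,0,0,-0.1],
    [0,0,0,0,-0.1],
  ],
)

```text
clock: 13.32
ee_pos: [413.0, 165.8, 139.7]
ee_rot: [2.215, 2.226, 0.002]
ft_force: [-0.1, -0.4, 0.5]
grip_width: 39.1
gripper_force: 0.0
```

```bash
python3 - <<'E'
from h import *
o=observe();print(o["ee_pos"],o["ee_rot"],o["clock"],o["grip_width"])
c=calibration("wrist");im=camera("wrist");s=camera("side");save(np.vstack([im,s[100:300]]),"w3.png");np.save("w3.npy",im);print(c)
E
```

```text
[413.00267976 165.78349087 139.73216493] [2.21510691e+00 2.22634104e+00 2.12748543e-03] 13.325 39.12603912295473
{'fx': 307.78543137701223, 'fy': 307.78543137701223, 'cx': 318.3027543228509, 'cy': 199.97312875469038, 'position': array([412.3782919 , 237.2320921 , 301.34511826]), 'rotation': array([-0.2642814 , -0.00205704,  0.00640407])}
```

View pics/w3.png

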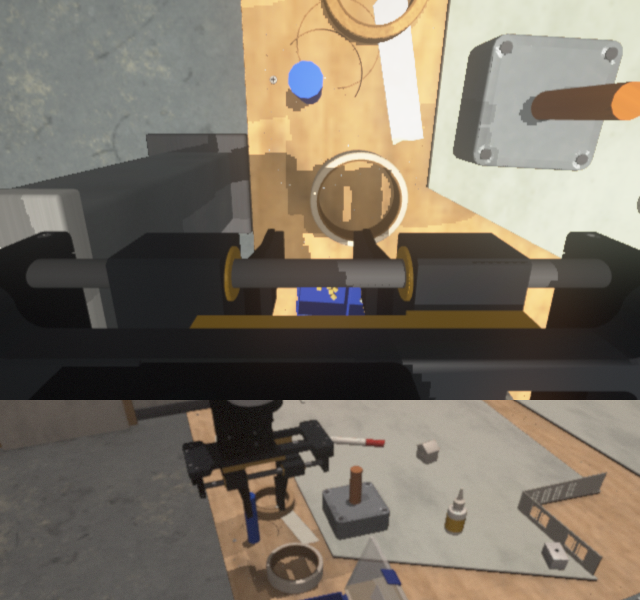

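```bash
python3 - <<'E'
from h import *
im=np.load("w3.npy")
c=dict(fx=307.78543,fy=307.78543,cx=318.30275,cy=199.97313,position=[412.3782919,237.2320921,301.34511826],rotation=[-0.2642814,-0.00205704,0.00640407])
print(ray("",359,198,24,c)); C=ray("",359,198,24,c)
t=np.linspace(0,6.283,90)
def pr(C,r,z): return np.array([proj("",(C[0]+r*np.cos(a),C[1]+r*np.sin(a),z),c) for a in t])
for C in((448,161),(450,160),(450,156)):
  p=pr(C,46,24);print(C,p.min(0).round(1),p.max(0).round(1))
m=((im[:,:,0]>185)&(im[:,:,0].astype(int)-im[:,:,2]<45)).astype(np.uint8);m[:140]=0;m[250:]=0;m[:,:300]=0;m[:,420:]=0
ys,xs=np.where(m);print(xs.min(),xs.max(),ys.min(),ys.max())
for r in(152,160,170,185,195,205,220): 
  k=np.where(m[r])[0];print(r,k.min() if len(k) else None,k.max() if len(k) else None)
E
```

```text
[451.12265224 164.32497248  24.        ]
(448, 161) [306.3 151.9] [404.8 247. ]
(450, 160) [308.5 153.1] [406.9 247.9]
(450, 156) [308.5 157.5] [406.5 251.7]
313 413 140 245
152 367 367
160 335 386
170 392 397
185 400 405
195 402 406
205 402 406
220 397 401
```

The dowel stands home in the block. The masking roll's centre is about (449.7, 162), so its near wall is at x≈408.

>>> send_rows(
  plan=[
    [-0.22,-0.19,-1,0,-0.1],
    [0,0,-1,0,-0.1],
    [0,0,-1,0,-0.1],
    [0,0,-1,0,-0.1],
    [0,0,-1,0,-0.1],
  ],
  force=25,
)

```text
clock: 14.05
ee_pos: [408.0, 161.9, 38.8]
ee_rot: [2.215, 2.227, 0.001]
ft_force: [-0.1, 0.9, 1.2]
grip_width: 39.0
gripper_force: 0.0
```

>>> send_rows(
  plan=[
    [0,0,-1,0,-0.1],
    [0,0,-0.6,0,-0.1],
    [0,0,0,0,-0.1],
    [0,0,0,0,-0.1],
    [0,0,0,0,-0.1],
  ],
)

```text
clock: 14.68
ee_pos: [407.7, 161.8, 8.2]
ee_rot: [2.215, 2.226, 0.002]
ft_force: [0.2, -0.4, 0.3]
grip_width: 39.0
gripper_force: 0.0
```

>>> send_rows(
  plan=[
    [0,0,0,0,-1],
    [0,0,0,0,-1],
    [0,0,0,0,-1],
    [0,0,0,0,-1],
    [0,0,0,0,-1],
  ],
)

```text
clock: 15.3
ee_pos: [407.5, 161.7, 7.6]
ee_rot: [2.216, 2.227, 0.001]
ft_force: [-0.8, -0.5, 1.5]
grip_width: 8.5
gripper_force: 26.0
```

>>> send_rows(
  plan=[
    [0,0,0.5,0,-1],
    [0,0,1,0,-1],
    [0,0,1,0,-1],
    [0,0,1,0,-1],
    [0,0,1,0,-1],
  ],
)

```text
clock: 15.92
ee_pos: [406.7, 161.7, 98.6]
ee_rot: [-2.216, -2.227, 0.001]
ft_force: [0.2, -0.1, -0.1]
grip_width: 8.7
gripper_force: 26.0
```

>>> send_rows(
  plan=[
    [0,0,1,0,-1],
    [0,0,1,0,-1],
    [0,0,0.3,0,-1],
    [0.9,0.5,0,0,-1],
    [0.9,0.6,0,0,-1],
  ],
)

```text
clock: 16.55
ee_pos: [442.9, 183.7, 143.4]
ee_rot: [-2.216, -2.226, 0.002]
ft_force: [-0.2, -0.4, -0.5]
grip_width: 8.8
gripper_force: 26.0
```

>>> send_rows(
  plan=[
    [1,0.65,0,0,-1],
    [1,0.65,0,0,-1],
    [1,0.65,0,0,-1],
    [1,0.6,0,0,-1],
    [0.9,0.58,0,0,-1],
  ],
)

```text
clock: 17.18
ee_pos: [541.1, 246.5, 142.7]
ee_rot: [-2.215, -2.226, 0.003]
ft_force: [0.2, -0.6, -0.9]
grip_width: 8.4
gripper_force: 26.0
```

>>> send_rows(
  plan=[
    [0,0,0,0,-1],
    [0,0,0,0,-1],
    [0,0,0,0,-1],
    [0,0,0,0,-1],
    [0,0,0,0,-1],
  ],
)

```text
clock: 17.8
ee_pos: [541.1, 246.1, 143.7]
ee_rot: [2.216, 2.227, -0.0]
ft_force: [-0.3, 0.4, -0.3]
grip_width: 9.0
gripper_force: 26.0
```

```bash
python3 - <<'E'
from h import *
o=observe();print(o["ee_pos"],o["ee_rot"],o["clock"],o["grip_width"])
c=calibration("wrist");im=camera("wrist");s=camera("side");save(np.vstack([im,s[50:250]]),"w4.png");print(c)
print(proj("",(591.5,246.3,117),c))
E
```

```text
[541.07685315 246.1101555  143.67501339] [ 2.21609522e+00  2.22677467e+00 -5.99195367e-05] 17.8 9.036558399845326
{'fx': 307.78543137701223, 'fy': 307.78543137701223, 'cx': 318.3027543228509, 'cy': 199.97312875469038, 'position': array([540.72043362, 317.61641518, 305.28188656]), 'rotation': array([-0.26456268, -0.00034076,  0.00639294])}
(np.float64(395.72493965960945), np.float64(230.5600014683546))
```

View pics/w4.png

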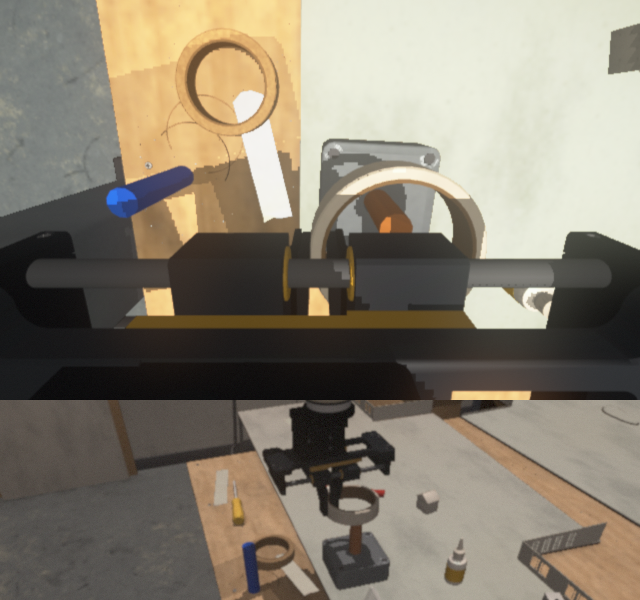

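The dowel is inside the ring, with its top at about (393,225). The brown roll is at (227,82). Lowering.

>>> send_rows(
  plan=[
    [0,0,-0.8,0,-1],
    [0,0,-0.9,0,-1],
    [0,0,-0.9,0,-1],
    [0,0,-0.9,0,-1],
    [0,0,-0.6,0,-1],
  ],
)

```text
clock: 18.52
ee_pos: [540.7, 246.1, 59.8]
ee_rot: [-2.215, -2.226, 0.002]
ft_force: [0.7, 0.2, -0.4]
grip_width: 9.0
gripper_force: 26.0
```

>>> send_rows(
  plan=[
    [0,0,-0.06,0,-1],
    [0,0,-0.06,0,-1],
    [0,0,-0.06,0,-1],
    [0,0,0,0,-1],
    [0,0,0,0,-1],
  ],
)

```text
clock: 19.15
ee_pos: [541.4, 246.4, 58.3]
ee_rot: [2.216, 2.227, 0.001]
ft_force: [0.4, -0.3, -0.0]
grip_width: 9.0
gripper_force: 26.0
```

```bash
python3 - <<'E'
from h import *
o=observe();print(o["ee_pos"],o["ft_force"],o["clock"])
c=dict(fx=307.78543,fy=307.78543,cx=318.30275,cy=199.97313,position=[540.72043362,317.61641518,305.28188656],rotation=[-0.26456268,-0.00034076,0.00639294])
print(ray("",227,82,19,c))
t=np.linspace(0,6.283,90)
for C in((455,342),(457,341),(458,345)):
  p=np.array([proj("",(C[0]+44.5*np.cos(a),C[1]+44.5*np.sin(a),19),c) for a in t]);print(C,p.min(0).round(1),p.max(0).round(1))
im=cv2.imread("pics/w4.png");g=im[:,:,0].astype(int)
print("row80",g[80,168:186],g[80,270:284]);print("col227",g[22:34,227],g[126:142,227])
E
```

```text
[541.44869401 246.35651711  58.31254029] [ 0.43719595 -0.3121262  -0.00548619] 19.15
[460.67285551 346.25869909  19.        ]
(455, 342) [169.7  30.9] [271.6 138.8]
(457, 341) [172.2  32.2] [274.  139.9]
(458, 345) [172.8  26.9] [275.  135.4]
row80 [130 130 130 130 131 130 125 110 107 112 116 117 114 111 108 108  98  85] [121 121 120 122 114  89  86  80  95 126 127 127 126 126]
col227 [135 136 137 137 138 136 128 123 132 135 135 134] [104 116 119 119 119 119 116 116 111 106 121 134 133 133 133 135]
```

>>> send_rows(
  plan=[
    [0,0,-0.06,0,-1],
    [0,0,-0.06,0,-1],
    [0,0,-0.05,0,-1],
    [0,0,0,0,-1],
    [0,0,0,0,-1],
  ],
)

```text
clock: 19.77
ee_pos: [541.4, 246.3, 56.5]
ee_rot: [2.215, 2.227, 0.001]
ft_force: [-3.2, -1.2, 11.9]
grip_width: 8.8
gripper_force: 26.1
```

>>> send_rows(
  plan=[
    [0,0,0.03,0,-0.45],
    [0,0,0,0,-0.45],
    [0,0,0,0,-0.45],
    [0,0,0.3,0,-0.45],
    [0,0,0.8,0,-0.45],
  ],
)

```text
clock: 20.4
ee_pos: [540.6, 246.1, 77.0]
ee_rot: [-2.215, -2.226, 0.003]
ft_force: [0.7, -0.5, -0.2]
grip_width: 24.0
gripper_force: 0.0
```

>>> send_rows(
  plan=[
    [0,0,1,0,-0.45],
    [0,0,1,0,-0.45],
    [0,0,1,0,-0.1],
    [-0.9,0.7,0,0,-0.1],
    [-0.9,0.7,0,0,-0.1],
  ],
)

```text
clock: 21.02
ee_pos: [503.1, 275.1, 137.0]
ee_rot: [-2.215, -2.226, 0.002]
ft_force: [-0.3, -0.2, 0.3]
grip_width: 38.1
gripper_force: 0.0
```

>>> send_rows(
  plan=[
    [-0.9,0.7,0,0,-0.1],
    [-0.9,0.7,0,0,-0.1],
    [-0.9,0.7,0,0,-0.1],
    [-0.9,0.7,0,0,-0.1],
    [-0.75,0.69,0,0,-0.1],
  ],
)

```text
clock: 21.65
ee_pos: [416.7, 345.1, 137.0]
ee_rot: [-2.215, -2.227, 0.001]
ft_force: [-0.1, 0.3, 0.2]
grip_width: 39.3
gripper_force: 0.0
```

>>> send_rows(
  plan=[
    [0,0,-0.6,0,-0.1],
    [0,0,-0.6,0,-0.1],
    [0,0,0,0,-0.1],
    [0,0,0,0,-0.1],
    [0,0,0,0,-0.1],
  ],
)

```text
clock: 22.28
ee_pos: [418.9, 343.9, 113.3]
ee_rot: [2.217, 2.226, 0.001]
ft_force: [0.5, -0.1, 0.1]
grip_width: 39.3
gripper_force: 0.0
```

```bash
python3 - <<'E'
from h import *
o=observe();print(o["ee_pos"],o["clock"],o["grip_width"])
c=calibration("wrist");im=camera("wrist");s=camera("side");save(np.vstack([im,s[100:300]]),"w5.png");print(c)
t=np.linspace(0,6.283,90)
C=(458,344)
p=np.array([proj("",(C[0]+44.5*np.cos(a),C[1]+44.5*np.sin(a),19),c) for a in t]);print(C,p.min(0).round(1),p.max(0).round(1))
E
```

```text
[418.87279453 343.89601408 113.3262294 ] 22.275 39.25114412373627
{'fx': 307.78543137701223, 'fy': 307.78543137701223, 'cx': 318.3027543228509, 'cy': 199.97312875469038, 'position': array([418.48345355, 415.36754618, 274.9346276 ]), 'rotation': array([-0.26426718, -0.0008761 ,  0.00570417])}
(458, 344) [312.1 150.7] [415.3 250.1]
```

View pics/w5.png

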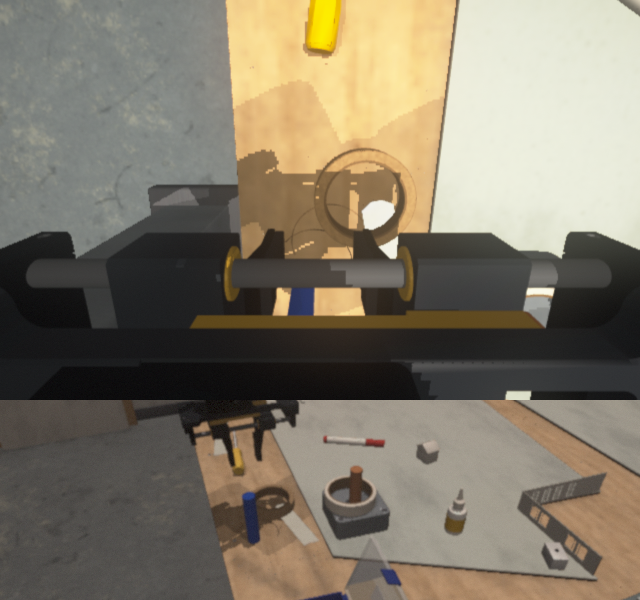

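The masking roll lies flat on the block round the dowel. The brown roll's outer edge, columns 315–417 and top row 149, is where I predicted. Descending to grasp it.

>>> send_rows(
  plan=[
    [0,0.04,-1,0,-0.1],
    [0,0,-1,0,-0.1],
    [0,0,-1,0,-0.1],
    [0,0,-1,0,-0.1],
    [0,0,-1,0,-0.1],
  ],
)

```text
clock: 23.0
ee_pos: [418.7, 345.1, 12.9]
ee_rot: [2.216, 2.227, 0.002]
ft_force: [-0.6, -0.3, 0.2]
grip_width: 39.3
gripper_force: 0.0
```

>>> send_rows(
  plan=[
    [0,0,-0.4,0,-0.1],
    [0,0,0,0,-0.1],
    [0,0,0,0,-1],
    [0,0,0,0,-1],
    [0,0,0,0,-1],
  ],
)

```text
clock: 23.62
ee_pos: [418.6, 345.1, 5.7]
ee_rot: [2.216, 2.227, 0.002]
ft_force: [-0.2, 0.1, -0.4]
grip_width: 17.6
gripper_force: 0.0
```

>>> send_rows(
  plan=[
    [0,0,0,0,-1],
    [0,0,0,0,-1],
    [0,0,0,0,-1],
    [0,0,0,0,-1],
    [0,0,0,0,-1],
  ],
)

```text
clock: 24.25
ee_pos: [418.5, 345.0, 5.5]
ee_rot: [2.216, 2.227, 0.001]
ft_force: [0.1, 0.4, 4.8]
grip_width: 10.3
gripper_force: 24.7
```

>>> send_rows(
  plan=[
    [0,0,0.5,0,-1],
    [0,0,1,0,-1],
    [0,0,1,0,-1],
    [0,0,1,0,-1],
    [0,0,1,0,-1],
  ],
)

```text
clock: 24.88
ee_pos: [417.8, 344.7, 95.8]
ee_rot: [-2.216, -2.227, 0.001]
ft_force: [-0.6, -0.3, -0.2]
grip_width: 10.5
gripper_force: 24.7
```

>>> send_rows(
  plan=[
    [0,0,1,0,-1],
    [0,0,1,0,-1],
    [0,0,0.3,0,-1],
    [0.9,-0.7,0,0,-1],
    [0.9,-0.7,0,0,-1],
  ],
)

```text
clock: 25.5
ee_pos: [454.2, 316.4, 140.8]
ee_rot: [-2.215, -2.228, 0.002]
ft_force: [0.4, 0.2, -1.0]
grip_width: 10.6
gripper_force: 24.7
```

>>> send_rows(
  plan=[
    [0.9,-0.7,0,0,-1],
    [0.9,-0.7,0,0,-1],
    [0.9,-0.7,0,0,-1],
    [0.9,-0.7,0,0,-1],
    [0.9,-0.7,0,0,-1],
  ],
)

```text
clock: 26.12
ee_pos: [545.5, 245.9, 141.1]
ee_rot: [-2.216, -2.227, 0.0]
ft_force: [0.5, 0.0, 0.3]
grip_width: 10.2
gripper_force: 24.7
```

>>> send_rows(
  plan=[
    [0,0,0,0,-1],
    [0,0,0,0,-1],
    [0,0,0,0,-1],
    [0,0,0,0,-1],
    [0,0,0,0,-1],
  ],
)

```text
clock: 26.75
ee_pos: [543.9, 247.3, 141.2]
ee_rot: [-2.215, -2.228, 0.0]
ft_force: [-0.9, 0.5, -0.7]
grip_width: 10.9
gripper_force: 24.7
```

```bash
python3 - <<'E'
from h import *
o=observe();print(o["ee_pos"],o["clock"],o["grip_width"])
im=camera("wrist");s=camera("side");save(np.vstack([im,s[50:250]]),"w6.png")
E
```

```text
[543.9036708  247.30556745 141.23953139] 26.75 10.918843512072392
```

View pics/w6.png

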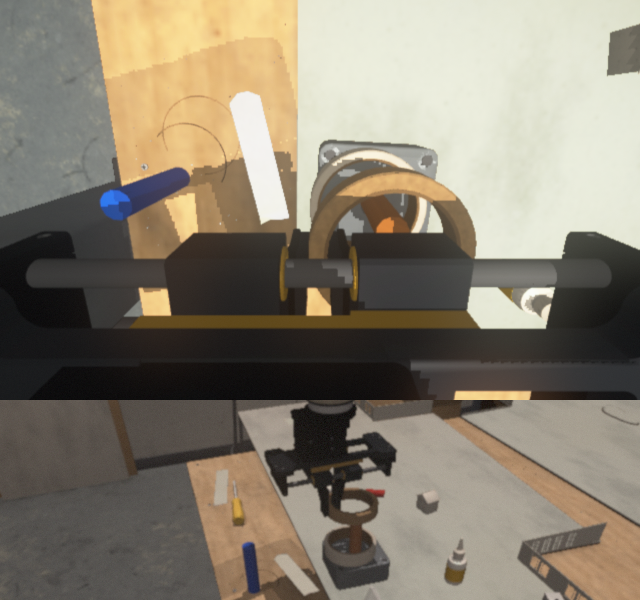

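The dowel top, at (390,228), is inside the brown ring. Lowering onto the masking roll.

>>> send_rows(
  plan=[
    [0,0,-0.7,0,-1],
    [0,0,-0.8,0,-1],
    [0,0,-0.8,0,-1],
    [0,0,-0.55,0,-1],
    [0,0,0,0,-1],
  ],
)

```text
clock: 27.48
ee_pos: [543.4, 246.6, 82.6]
ee_rot: [-2.215, -2.226, 0.004]
ft_force: [-0.3, 0.3, -0.4]
grip_width: 10.6
gripper_force: 24.7
```

>>> send_rows(
  plan=[
    [0,0,-0.06,0,-1],
    [0,0,-0.06,0,-1],
    [0,0,-0.06,0,-1],
    [0,0,-0.03,0,-1],
    [0,0,0,0,-1],
  ],
)

```text
clock: 28.1
ee_pos: [544.3, 246.9, 80.0]
ee_rot: [2.216, 2.227, 0.0]
ft_force: [-0.4, 0.1, -1.3]
grip_width: 10.4
gripper_force: 24.7
```

>>> send_rows(
  plan=[
    [0,0,-0.05,0,-1],
    [0,0,-0.05,0,-1],
    [0,0,0,0,-1],
    [0,0,0,0,-1],
    [0,0,0,0,-1],
  ],
)

```text
clock: 28.72
ee_pos: [544.3, 246.9, 78.5]
ee_rot: [2.216, 2.227, 0.0]
ft_force: [-1.9, -0.9, 6.3]
grip_width: 10.4
gripper_force: 24.7
```

Contact at 78.5, exactly the expected height. Releasing and rising.

>>> send_rows(
  plan=[
    [0,0,0.02,0,-0.45],
    [0,0,0,0,-0.45],
    [0,0,0,0,-0.45],
    [0,0,0.3,0,-0.45],
    [0,0,0.8,0,-0.45],
  ],
)

```text
clock: 29.35
ee_pos: [543.7, 246.7, 100.3]
ee_rot: [-2.215, -2.226, 0.003]
ft_force: [-0.7, -0.4, -0.3]
grip_width: 24.1
gripper_force: 0.0
```

>>> send_rows(
  plan=[
    [0,0,1,0,-0.45],
    [0,0,1,0,-0.45],
    [0,0,1,0,-0.45],
    [-0.8,0,0.6,0,-0.45],
    [-0.8,0,0.6,0,-0.45],
  ],
)

```text
clock: 29.98
ee_pos: [510.4, 246.8, 185.1]
ee_rot: [-2.215, -2.227, 0.001]
ft_force: [0.1, 0.0, -1.1]
grip_width: 23.7
gripper_force: 0.0
```

>>> send_rows(
  plan=[
    [-0.8,0,0,0,-0.45],
    [-0.8,0,0,0,-0.45],
    [-0.8,0,0,0,-0.45],
    [-0.5,0,0,0,-0.45],
    [0,0,0,0,-0.45],
  ],
)

```text
clock: 30.6
ee_pos: [453.4, 246.9, 184.1]
ee_rot: [-2.215, -2.227, 0.001]
ft_force: [1.3, -1.1, 0.5]
grip_width: 24.1
gripper_force: 0.0
```

```bash
python3 - <<'E'
from h import *
o=observe();print(o["ee_pos"],o["clock"],o["ft_force"])
s=camera("side")[110:260,250:450];t=camera("top")[100:250,230:430]
save(np.vstack([cv2.resize(a,None,fx=2,fy=2,interpolation=2) for a in(s,t)]),"end.png")
E
```

```text
[453.35272954 246.91663899 184.13276185] 30.6 [ 1.28723561 -1.13309771  0.49753622]
```

View pics/end.png

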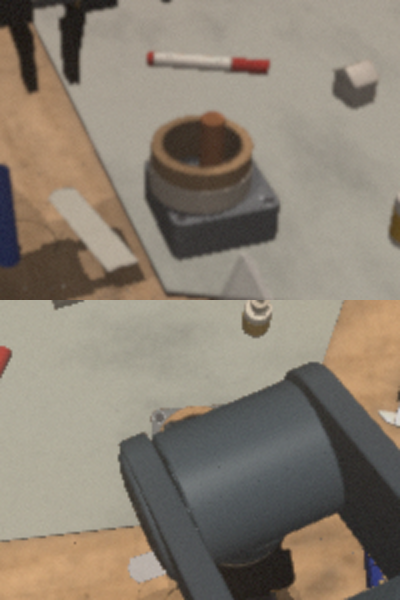

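The side view shows the brown roll flat on the masking roll, which is flat on the block with the dowel upright inside. The gripper is clear.

```bash
python3 -c "
from plant import job_done
print(job_done())"
```

```text
the job is handed in; nothing more can be done
None
```

The tape stand is assembled and handed in at about 31 s: the dowel is home in the block, the masking roll lies flat round it with the brown roll on top, and the gripper is clear; the hand-in gave no verdict, so this rests on the final side view and contact heights.

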